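Set the loaded tube mixer to fast and start it

TASK

Two roller mixers stand on the table; start the one that has sample tubes on its rollers. With the fingertips push its lever from right to left, past the first detent and all the way to the second stop, then press the round start button beside it fully down and let go. Only push, never grip or force anything, and leave the other mixer, the tubes and the things lying about as they are.

Things in the scene. Friction and masses are not known exactly. Their poses are not given: they have to be found in the camera images.
- mixer_loaded: The LOADED mixer: white roller mixer, fixed, 160 (x) x 200 (y) x 60 mm high. Origin: centre of underside; x to its back, y to its left, z up. On its top in front: black lever in a left-right slot, to its left a round button. Behind: four rollers along y, 22 mm apart from x=0 on, tops at z=80, between cheeks 82 high. Three sample tubes lie on its rollers.
- mixer_empty: The EMPTY mixer, same make: white roller mixer, fixed, 160 (x) x 200 (y) x 60 mm high. Origin: centre of underside; x to its back, y to its left, z up. On its top in front: black lever in a left-right slot, to its left a round button. Behind: four rollers along y, 22 mm apart from x=0 on, tops at z=80, between cheeks 82 high. Nothing lies on its rollers.
- lever_loaded (a joint): Selector lever of the loaded mixer. Value in m along the mixer's +y (right to left): 0 = off, right end; 0.028 = first detent; 0.056 = second stop, a hard end. Sprung into each place: about 8 N, pushed slowly, to leave off and again to leave the first detent; past the midpoint between two places it snaps on.
- lever_loaded_grip (a point): Lever of the loaded mixer: centre of its black grip, 20 (x) x 12 (y) x 30 high, 74 to 104 mm above the table; the stem below is 7 mm thick, the mixer's top is at 60. Moves with the lever: at off at (-45, -55, 89) mm in the mixer's frame, at the second stop at (-45, 1, 89).
- lever_empty (a joint): Selector lever of the empty mixer, stays at 0 (off). Value in m along the mixer's +y (right to left): 0 = off, right end; 0.028 = first detent; 0.056 = second stop, a hard end. Sprung into each place: about 8 N, pushed slowly, to leave off and again to leave the first detent; past the midpoint between two places it snaps on.
- lever_empty_grip (a point): Lever of the empty mixer: centre of its black grip, 20 (x) x 12 (y) x 30 high, 74 to 104 mm above the table; the stem below is 7 mm thick, the mixer's top is at 60. Moves with the lever: at off at (-45, -55, 89) mm in the mixer's frame, at the second stop at (-45, 1, 89).
- start_loaded (a joint): Start button of the loaded mixer: 0 = up, 0.006 = fully down (m); a spring, fully down takes about 5 N, returns by itself.
- start_loaded_top (a point): Middle of the top face of the loaded mixer's start button, 24 mm in diameter, standing 10 mm out of a black collar 40 mm in diameter, pressed straight down; it lies at (-45, 65, 82) mm in the mixer's frame, 64 mm to the left of the lever's second stop.
- start_empty (a joint): Start button of the empty mixer, not to be pressed: 0 = up, 0.006 = fully down (m).
- tube_0: Capped sample tube 16 x 78 x 16 mm lying loose along the mixer's y in the front valley between the rollers of the loaded mixer; its top is about 92 mm above the table. Origin: centre of its underside.
- tube_1: Capped sample tube 16 x 78 x 16 mm lying loose along the mixer's y in the middle valley between the rollers of the loaded mixer; its top is about 92 mm above the table. Origin: centre of its underside.
- tube_2: Capped sample tube 16 x 78 x 16 mm lying loose along the mixer's y in the rear valley between the rollers of the loaded mixer; its top is about 92 mm above the table. Origin: centre of its underside.
- battery: Loose battery, 15 x 50 x 15 mm, lying between the mixers (bystander).
- pen_blue: Loose ballpoint pen, 145 mm long, lying between the mixers (bystander).
- lab_timer: Loose white lab timer, 64 x 68 x 19 mm, behind the gap between the mixers (bystander).
Things that resemble listed ones, but are neither listed nor needed, are in the scene too. Leave any purple look-alike of the tube_2 alone.

How it is judged (in metres and radians):
On the way, in this order (a step that is already met when the one before it is completed fails the run):
1. the loaded mixer's lever is at the second stop (value of joint lever_loaded above 0.052 m), for 0.2 s.
2. the loaded mixer's start button is pressed down (value of joint start_loaded above 0.0042 m), for 0.05 s.
At the end, for the whole second after the job is handed in: The loaded mixer's lever stands within 4 mm of the second stop (joint over 0.052) and its start button has come up again (under 2 mm); the empty mixer's lever is within 4 mm of off and its button up; the tubes, battery, pen and timer lie within 20 mm of where they were (value of joint lever_loaded above 0.052 m and value of joint each of start_loaded, start_empty below 0.002 m and value of joint lever_empty below 0.004 m and distance of each of tube_0, tube_1, tube_2, battery, pen_blue, lab_timer from where it was at the start of the episode below 0.02 m and linear speed of each of tube_0, tube_1, tube_2 below 0.02 m/s); the robot touches nothing.
It fails at once if the start button is pressed before the lever is at the second stop (value of joint start_loaded above 0.003 m and value of joint lever_loaded below 0.05 m).
It fails at once if the empty mixer is operated (value of joint lever_empty above 0.006 m or value of joint start_empty above 0.003 m).
It fails at once if a tube or a thing lying about is lifted or shifted by more than 20 mm (distance of any of tube_0, tube_1, tube_2, battery, pen_blue, lab_timer from where it was at the start of the episode above 0.02 m).
It fails at once if the lever is pinched between the fingers ((contact force between the fingers and lever_loaded_c2 above 3 N and contact force between the fingers and lever_loaded_c3 above 3 N) or (contact force between the fingers and lever_loaded_c4 above 3 N and contact force between the fingers and lever_loaded_c5 above 3 N)).
It fails at once if the mixer or its lever is forced (over 60 N) (contact force between the fingers and mixer_loaded above 60 N).
It also fails if it takes over 38 s, if anything falls off the work surface, if the arm or the gripper's body presses on something with over 40 N, if the wrist force passes 120 N, or if a joint passes its speed limit or range.

ROBOT

A 6-joint arm with a two-finger parallel gripper is mounted at the origin on a cart in front of the work surface, level with it; the furniture and walls round the work are solid. World frame = base frame: x ahead of the robot, y to its left, z up, the work surface at z = 0. Lengths are in mm, angles in rad, forces in N, time in s.
With the tool pointing down it reaches from about 300 to 875 mm from the base axis. Payload 6.4 kg.
Tool frame: the origin (TCP) lies at the very end of the fingers, on their centre line; the grasp point (between the pads) lies 19 mm behind it; z points along the fingers, y is the line along which they close (so a half turn about z gives the same grasp; the last joint's range is limited). The gripper opens to 88 mm and grips with 3 to 60 N. Pads are 18 mm wide; open, the fingers measure 123 mm over their backs; the gripper's body (75 mm by 187 mm) begins 45 mm behind the grasp point.
Start: joints at [-1.438, 0.181, 1.607, -0, 1.354, -0.206], TCP at [191.121, -542.323, 238.714] pointing down, gripper open.
Joint ranges: [-2.99, 2.99], [-0.89, 2.07], [0.3, 2.58], [-1.14, 4.28], [0, 2.63], [-3.12, 3.12]. Speed limits (rad/s): [2.57, 2.57, 3.01, 3.14, 3.14, 3.14].

INTERFACE

Orientations are given as a unit quaternion [x, y, z, w].
In Python, from rig import r, cams, ticket, status gives the robot as it stands. Calls block until the motion is done:
- r.move_to(position, orientation): joint-space move of the TCP to a pose.
- r.servo_line(position, frame=None, max_speed=150, force_limit=None): straight line of the TCP; frame=None keeps the orientation; max_speed is the mean speed in mm/s. With force_limit (N) it stops when the force on the tool has changed by that much, and returns True; else False.
- r.move_joints(angles): joint-space move.
- r.grip(opening): finger opening in mm; the grip force is fixed at half the most; returns when the fingers have stopped.
- r.sleep(seconds).
- r.ik(position, orientation): joint angles nearest the present ones, or None.
- cams.grab_frame(name): name is "scene" or "top"; returns a dict with "pixels" (400x640x3 uint8, red, green, blue), "mtx" (3x3 intrinsics, pixels), "rvec" (rotation vector, rad) and "tvec" (3), from world to camera coordinates, as OpenCV has them. Camera axes: x right, y down, z forward; pixel columns grow to the right and rows downward; lengths in mm; the calibration is good to about 2 mm. A picture is of the moment at which its call begins. There is no depth.
A pose or a line that the arm cannot do raises r.MotionError and nothing moves.
- ticket.hand_in(): hands the job in; it is judged then, once.
Readings, each from a call of its own:
- status.get_t(): time.
- status.get_joint_pos(): joint angles.
- status.get_dq(): joint speeds.
- status.get_joint_efforts(): joint torques, N m.
- status.get_position(): TCP position.
- status.get_ee_rot(): TCP orientation.
- status.get_wrist_force(): force on the tool from outside, world axes, zero at the start.
- status.get_ft_torque(): the same for the moment, N m.
- status.get_grip_width(): finger opening in mm.
- status.get_grip_force(): force on a finger pad.
Only numpy, scipy, OpenCV 4.12 (cv2) and the standard library are available. Lean on these libraries where they do the work, as an engineer would, in place of code of your own. Each camera call takes 0.05 s, during which the arm holds its last target. There are 200 camera calls.

## Working session

There is one attempt and no reset: what is moved stays moved. The work goes in short steps, each a Python script; the robot and the scene stay as the last script left them, time stands still between calls to the robot, and variables do not carry over. Pictures are saved under pics/ and viewed, at most 10 in all, crops included, and the job is handed in when it is done.

```bash
mkdir -p pics
python3 - <<'E'
from rig import r,cams,ticket,status
import cv2,numpy as np,pickle
for n in("scene","top"):
    f=cams.grab_frame(n); cv2.imwrite(f"pics/{n}0.png",f["pixels"][:,:,::-1]); pickle.dump(f,open(f"{n}.pkl","wb"))
    R=cv2.Rodrigues(np.array(f["rvec"],float))[0]; print(n,(-R.T@np.array(f["tvec"]).ravel()).round(),R[2].round(2),f["mtx"])
print(status.get_t(),status.get_ee_rot())
E
```

```text
scene [  -71. -1077.   839.] [ 0.45  0.7  -0.55] [[480.91708951   0.         327.51015009]
 [  0.         480.91708951 198.61008252]
 [  0.           0.           1.        ]]
top [ 429. -125. 1392.] [ 0.1  -0.01 -0.99] [[476.39235522   0.         308.94690163]
 [  0.         476.39235522 200.27169406]
 [  0.           0.           1.        ]]
0.1 [ 9.85685432e-01  1.68593145e-01  3.23197772e-05 -7.60838858e-04]
```

View pics/scene0.png

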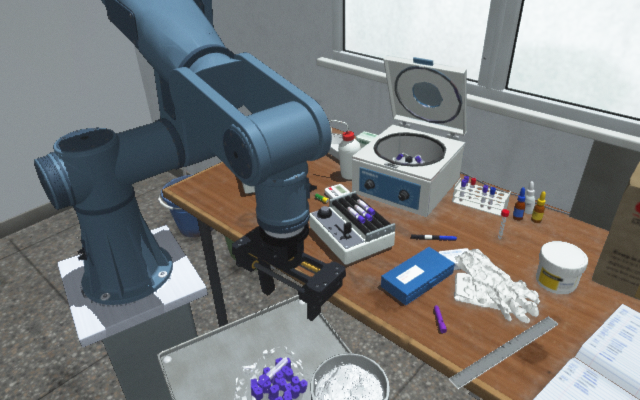

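View pics/top0.png

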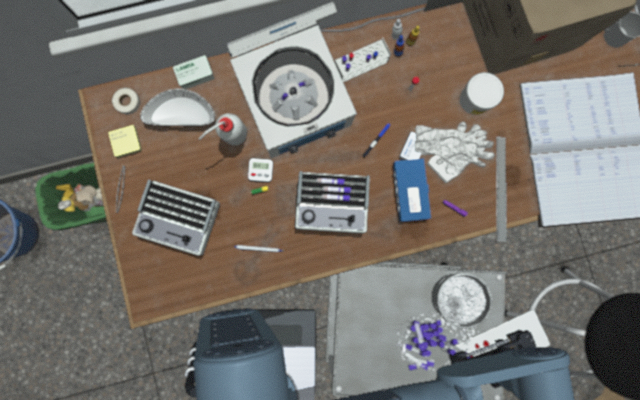

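The top view shows the loaded mixer at about (333,203), with its button at (308,216) and its lever at about (351,218). The empty mixer is at (175,218). Next I'll enlarge both views of the loaded one.

Run:
```python
import cv2
a=cv2.imread("pics/top0.png")[165:240,285:385]; b=cv2.imread("pics/scene0.png")[180:270,295:405]
cv2.imwrite("pics/topc.png",cv2.resize(a,None,fx=8,fy=8,interpolation=cv2.INTER_CUBIC))
cv2.imwrite("pics/scenec.png",cv2.resize(b,None,fx=6,fy=6,interpolation=cv2.INTER_CUBIC))
```

```text
(no output)
```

View pics/topc.png

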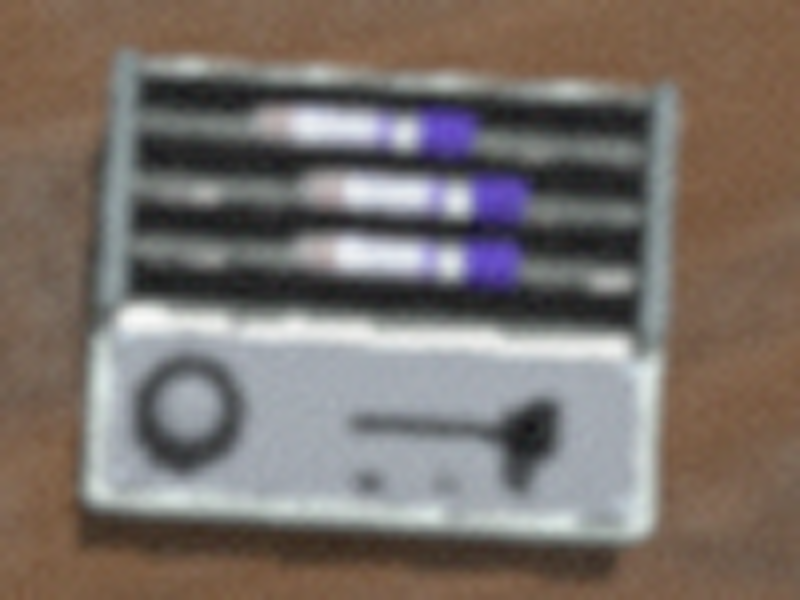

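View pics/scenec.png

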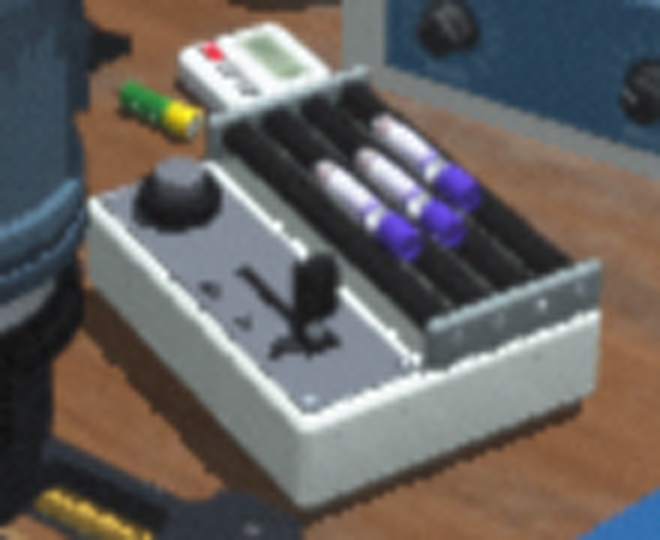

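The top crop shows the front corners at (83,508) and (653,540), the button top at (190,408), and the lever grip at (538,420), which is off. The scene crop shows the front-right top corner at (305,425), front-left at (92,200), rear-right at (600,312) and the button top at (183,172). I'll fit the pose to these points.

```bash
cat > fit.py <<'E'
import cv2,numpy as np,pickle
from scipy.optimize import least_squares
F={n:pickle.load(open(n+".pkl","rb")) for n in("top","scene")}
U=lambda p,s,o:(np.array(p)+.5)/s-.5+o
T=lambda x,y:U((x,y),8,np.array([285,165])); S=lambda x,y:U((x,y),6,np.array([295,180]))
P=[("top",(-80,100,60),T(83,508)),("top",(-80,-100,60),T(653,540)),("top",(-45,65,82),T(190,408)),("top",(-45,-55,104),T(538,418)),
("scene",(-80,-100,60),S(305,425)),("scene",(-80,100,60),S(90,202)),("scene",(80,-100,60),S(600,312)),("scene",(-45,65,82),S(183,172)),("scene",(-45,-55,89),S(316,287)),("scene",(-80,-100,0),S(305,508))]
def W(q,p):
    c,s=np.cos(q[2]),np.sin(q[2]); p=np.array(p,float); return np.array([q[0]+c*p[0]-s*p[1],q[1]+s*p[0]+c*p[1],p[2]])
def res(q):
    return np.concatenate([cv2.projectPoints(W(q,p)[None],np.array(F[n]["rvec"],float),np.array(F[n]["tvec"],float),F[n]["mtx"],None)[0].ravel()-u for n,p,u in P])
def rob(Q): return least_squares(res,Q,x_scale=[10,10,.1],loss="soft_l1")
s=rob([450,-180,0]); q=s.x
if __name__=="__main__":
    print(q); print(res(q).reshape(-1,2).round(1))
    print(W(q,(-45,-55,89)),W(q,(-45,1,89)),W(q,(-45,65,82)))
E
python3 fit.py
```

```text
[ 5.62058538e+02 -2.04999177e+02 -5.54782539e-02]
[[ 0.1 -0.5]
 [ 0.2 -0.1]
 [ 0.  -0.3]
 [ 0.8  0.6]
 [-0.2 -0.4]
 [-1.7 -1.5]
 [ 1.4 -1.4]
 [-0.5 -0.7]
 [ 0.2  0.1]
 [-0.3  3.7]]
[ 514.07803214 -257.41931685   89.        ] [ 517.18322091 -201.50547417   89.        ] [ 520.73200808 -137.60393969   82.        ]
```

```bash
cat > push.py <<'E'
from rig import r,cams,ticket,status
import numpy as np,cv2
from fit import q,W
o=np.array([np.cos(q[2]/2),np.sin(q[2]/2),0,0])
P=lambda x,y,z:W(q,(x,y,z))
def rep(s):
    p=np.array(status.get_position()); c,n=np.cos(q[2]),np.sin(q[2]); d=p-[q[0],q[1],0]
    print(s,"mixer frame",np.round([c*d[0]+n*d[1],-n*d[0]+c*d[1],d[2]],1),np.round(status.get_wrist_force(),1),round(status.get_t(),2))
    return -n*d[0]+c*d[1]
def snap(n):
    for c in("scene","top"): cv2.imwrite(f"pics/{n}_{c}.png",cams.grab_frame(c)["pixels"][:,:,::-1])
E
python3 - <<'E'
from push import *
r.grip(0); print(status.get_grip_width())
r.move_to(P(-45,-98,160),o); rep("above")
r.servo_line(P(-45,-98,84)); rep("down")
h=r.servo_line(P(-45,-66,84),max_speed=20,force_limit=4); y=rep(h)
snap("contact")
a=cv2.imread("pics/contact_scene.png")[150:300,270:430]; b=cv2.imread("pics/contact_top.png")[150:250,280:390]
cv2.imwrite("pics/c1.png",np.hstack([cv2.resize(a,(400,375)),cv2.resize(b,(400,375))]))
E
```

```text
0.6900408870157433
above mixer frame [-45.2 -98.9 160.3] [-1.   0.1  0.1] 2.92
down mixer frame [-44.8 -98.7  84.6] [1.1 0.8 0.7] 3.58
True mixer frame [-45.  -75.4  83.9] [ 0.4 -2.5  2.2] 4.67
```

View pics/c1.png

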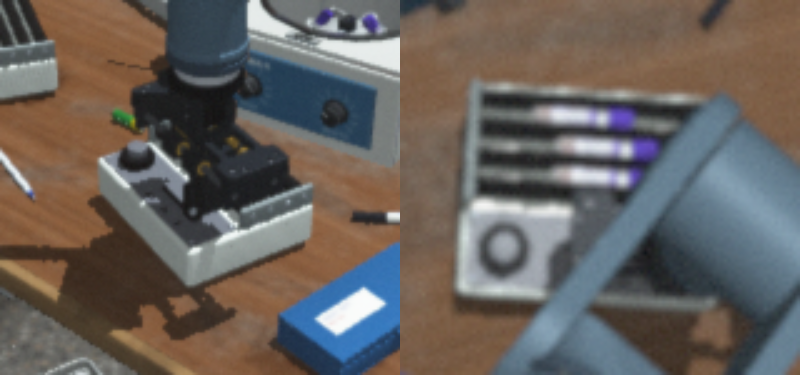

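The fingers touch the right side of the lever at y ≈ -75.4, and nothing else is in contact. Next I'll push through to the stop.

Run:
```python
from push import *
rep(r.servo_line(P(-45,-40,84),max_speed=30,force_limit=30))
rep(r.servo_line(P(-45,-22,84),max_speed=25,force_limit=30))
rep(r.servo_line(P(-45,-13,84),max_speed=12,force_limit=12))
r.sleep(.4)
y=rep("held")
r.servo_line(P(-45,y-15,84)); r.servo_line(P(-45,y-15,150)); 
r.servo_line(P(-45,-130,160)); rep("clear")
snap("after")
a=cv2.imread("pics/after_scene.png")[180:270,300:410]; b=cv2.imread("pics/after_top.png")[150:250,280:390]
cv2.imwrite("pics/c2.png",np.hstack([cv2.resize(a,(400,375)),cv2.resize(b,(400,375))]))
```

```text
False mixer frame [-45.8 -40.5  83.3] [-0.8 -6.2 -4. ] 6.09
False mixer frame [-44.9 -21.8  84.1] [-0.2 -0.7  0.3] 6.96
True mixer frame [-44.9 -21.6  84.1] [ 0.7 -2.5  1.5] 7.37
held mixer frame [-44.9 -21.5  84. ] [ 0.2 -4.6  3.1] 7.77
clear mixer frame [ -45.3 -129.3  159.4] [ 0.  -0.   0.6] 9.38
```

View pics/c2.png

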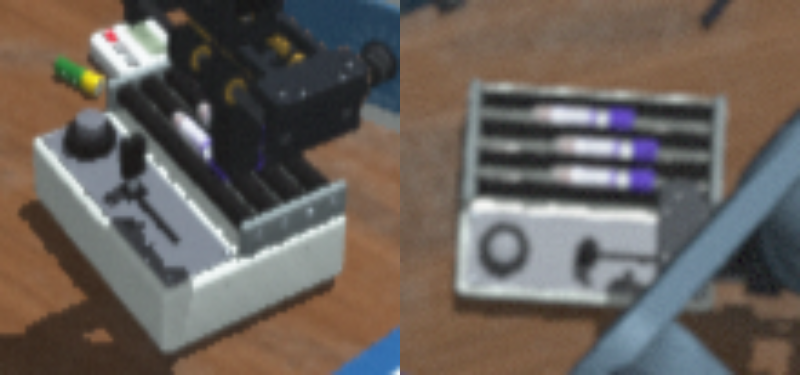

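The lever now stands at the left end of its slot, and the tubes haven't moved. In the top view the grip is at about (331.4,218). I'll check that against the prediction, then press the button.

Run:
```python
from push import *
from fit import F
f=F["top"]
for v in(28,52,56):print(v,cv2.projectPoints(P(-45,-55+v,100)[None],np.array(f["rvec"],float),np.array(f["tvec"],float),f["mtx"],None)[0].ravel())
```

```text
28 [342.2014797  216.91781887]
52 [333.39122303 216.37871858]
56 [331.92268048 216.28885834]
```

That matches the second stop, so I'll press the button.

Run:
```python
from push import *
r.servo_line(P(-45,65,150)); r.servo_line(P(-45,65,90),max_speed=80); rep("over")
r.sleep(.2)
rep(r.servo_line(P(-45,65,73),max_speed=12,force_limit=14)); r.sleep(.3); rep("pressed")
r.servo_line(P(-45,65,150),max_speed=80); r.servo_line(P(-45,-130,170)); r.sleep(.3); rep("clear")
snap("end")
a=cv2.imread("pics/end_scene.png")[180:270,300:410]; b=cv2.imread("pics/end_top.png")[150:250,280:390]
cv2.imwrite("pics/c3.png",np.hstack([cv2.resize(a,(400,375)),cv2.resize(b,(400,375))]))
```

```text
over mixer frame [-44.6  64.9  90.4] [-0.6  0.1  0.4] 11.83
True mixer frame [-45.   65.   76.4] [-2.  -0.4  6.3] 13.12
pressed mixer frame [-45.   65.   76.4] [-1.7  0.3  6.6] 13.43
clear mixer frame [ -44.9 -129.6  170. ] [ 0.2  0.2 -0.1] 16.26
```

View pics/c3.png

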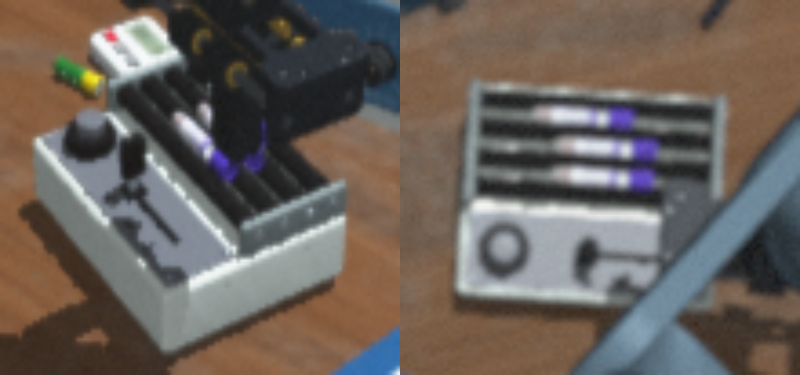

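The button went down 5.6 mm to a hard stop (6.6 N held) and has come up again. The lever is still at the second stop, the tubes haven't moved, and the robot is clear.

```bash
python3 -c "
from rig import ticket
print(ticket.hand_in())"
```

```text
the job is handed in; nothing more can be done
None
```

I pushed the loaded mixer's lever to its second stop, pressed and released the start button, and handed the job in at about 16 s; the pictures show the lever in place and the tubes unmoved, but hand-in returned no verdict.

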